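# Load a specimen stub into the microscope stage with sprung tongs

### The job

Take the sprung tongs from their stand and use them, never the fingers, to lift the round-headed specimen stub out of the rack and put its pin into the socket of the microscope stage. With the tongs still gripping it, press the stub gently down until its head is fully home on the deck, never pushing on the stage with more than 30 N, then let go of it and stand the tongs back in their stand. Leave the square stubs, the jar and the dish where they are.

Things in the scene. Friction and masses are not known exactly. Their poses are not given: they have to be found in the camera images.
- tongs_grip (a point): Upright steel sprung tongs, 115 mm tall, 90 g, standing on their tips in the stand. This point is midway between the two black grip plates (each 20 mm wide, 38 mm tall, 57 to 95 mm above the tips), 76 mm above the tips, z up. The tongs' y is the line along which they are squeezed. Over the plates: 48 mm open, 38 mm shut on the stub's round head, 33 mm shut empty.
- jaw_l (a joint): Closing travel of one blade in m (the other moves alike, parallel): 0 open, 0.005 shut on the round head, 0.0075 shut empty. A spring pushes the blades apart with 4 N when open, plus 0.5 N per mm that each blade moves in. Holding the tongs at 44 to 46 mm over the plates carries them with the jaws still open; a squeeze of 20 to 40 N grips the stub.
- stand_floor (a point): Fixed white open-topped holder for the tongs, 38 x 66 mm outside, 26 x 54 mm inside, rim 48 mm above the bench. This point is the centre of its inner floor, where the tips stand; x along the short side, y along the long side, like the tongs' y.
- stub_head (a point): The specimen stub to be loaded: aluminium, 30 g, a round head 20 mm in diameter and 12 mm tall on a 10 mm diameter pin that is 16 mm long with a chamfered foot. This point is the head's centre, z up; the pin's foot is 22 mm below. It stands with its pin in one of the rack's three holes, its head resting on the rack's top.
- rack_top (a point): Fixed grey plastic block 50 x 126 x 28 mm with three 13 mm holes in a row along y, 44 mm apart, each holding a stub. This point is the centre of its top face.
- square_a_head (a point): Bystander stub in the rack: same pin, square head 16 x 16 x 12 mm. This point is its head's centre.
- square_b_head (a point): Second bystander stub, the same as the other square one. This point is its head's centre.
- socket_axis (a point): Stage unit: fixed white base 130 x 130 x 30 mm with a level aluminium deck 120 x 120 x 18 mm on posts. The socket is an 11 mm chamfered hole in the deck's middle. This point lies on the socket's axis on the base's top: it gives the socket's x and y only. The deck's top is 26 to 40 mm above it, as the focus was left, and is not measured: look or feel for it.
- seat (a joint): Travel in m of the stiff brass seat inside the socket. At 0 it is up, 10 mm below the deck's top; it starts at 0 to 0.002, slides down under a push of about 7 N and stays where left. The stub's pin pushes it; with the head flush on the deck it reads 0.006. If the pin's foot is on the deck beside the hole, nothing yields.
- stage: The whole stage unit (base, deck and seat), fixed to the bench; origin at the centre of its underside.
- tongs: The tongs; origin midway between the tips' lower ends. Blades are 18 mm wide in x. Each tip has a V notch that centres the head; above it a ledge, underside 14 mm above the tips, sticks out over the head even when open: the open tongs lowered over a stub come to rest on the head's top, tips 2 mm above the rack. The ledges carry the push when pressing the stub down.
- stub: The round-headed stub as a whole; origin at the foot of its pin.
- jar: Bystander glass jar with a white cap, 52 mm in diameter, 62 mm tall.
- dish: Bystander clear closed specimen dish, 64 mm in diameter, 18 mm tall.
There are look-alikes about, which are no part of the job. What is shaped like the tongs but red is not meant.

How it is judged:
By the outcome, as a careful person would: the job done as asked, in the order asked, and still so for the second after the job is handed in, with the robot touching nothing.
It also fails if it takes over 54 s, if anything falls off the work surface, if the arm or the gripper's body presses on something with over 40 N, if the wrist force passes 120 N, or if a joint passes its speed limit or range.

### The arm

A 6-joint arm with a two-finger parallel gripper is mounted at the origin on the work surface. World frame = base frame: x ahead of the robot, y to its left, z up, the work surface at z = 0. Lengths are in m, angles in rad, forces in N, time in s.
With the tool pointing down it reaches from about 0.375 to 0.9 m from the base axis. Payload 3.1 kg.
Tool frame: the origin (TCP) lies midway between the tips of the shut fingers; the grasp point (between the pads) lies 19 mm behind it (grip_depth is the distance from the TCP to the grasp point, in m); z points along the fingers, y is the direction in which the jaws open and shut (so a half turn about z gives the same grasp; the last joint's range is limited). The gripper opens to 85 mm and grips with 20 to 120 N. Pads are 22 mm wide; open, the fingers measure 114 mm over their backs; the gripper's body (76 mm by 85 mm) begins 54 mm behind the grasp point. The pads swing forward as they close: fully open they stand 13 mm farther back than shut.
Start: joints at [1.054, 0.527, 1.433, -0, 1.181, -0.178], TCP at [0.208, 0.589, 0.231] pointing down, gripper open.
Joint ranges: [-3.08, 3.08], [-0.75, 2.2], [0.22, 2.44], [-1.43, 4.57], [0, 2.65], [-2.85, 2.85]. Speed limits (rad/s): [2.79, 2.79, 3.14, 3.14, 3.14, 3.14].

### API

Orientations are given as [roll, pitch, yaw] about the fixed x, y, z axes, in that order (R = Rz(yaw) Ry(pitch) Rx(roll)).
In Python, from bench import read_state, get_image, camera_params, job_done, grip_depth gives the robot as it stands.
- The arm moves only by the tool move_arm, never from a script. Its argument "targets" is a list of rows, each a list of 6 numbers: the shift along the tool's x, y, z in cm, then the turn, a rotation vector about the tool's x, y, z in degrees. In form: [[dx, dy, dz, rx, ry, rz], ...]. A call has 1 to 8 rows; each row is the pose to reach, as a shift and turn from the pose commanded when the call began, along the tool's axes at that moment; what a row does not reach only later rows make up. A row lasts 1/12 s, in which the tool goes at most 41.7 mm and 7.16 degrees, less where a joint would pass 70% of its speed; a pose out of reach is approached as far as the arm can. A call with a gripper value outside its range is refused whole. "grip" is the opening in per cent of the stroke, from 0 (shut) to 100 (fully open), set as the call begins (left out, the last holds). The fingers move at their own pace and stop on an object; "force" is the grip in N (left out, the last holds). Time passes only in rows, so rows that repeat a pose let the fingers close. It gives the time, the measured TCP pose, the force and the opening at its end, in the units of the state.
- read_state(): the state, without advancing time (a new reading comes with each control period).
- get_image(name): name is "scene" or "top"; returns (picture, depth): 480x640x3 uint8, red, green, blue; 480x640 float32, m along the optical axis (not along the pixel's ray), 0 where there is no reading.
- camera_params(name): a dict with "intrinsics" (3x3 intrinsics, pixels), "D" ([k1, k2, p1, p2, k3] as OpenCV has them; the pictures are not rectified), "R" (3x3) and "t" (3): a world point X has camera coordinates R X + t. Camera axes: x right, y down, z forward; pixel columns grow to the right and rows downward; lengths in m; the calibration is good to about 2 mm. A picture is of the moment at which its call begins. camera_params takes no time and is no camera call.
- job_done(): hands the job in, once; it reports no verdict.
The state is a dict: "time": time; "joints": joint angles; "qd": joint speeds; "joint_torque": joint torques, N m; "ee_pos": TCP position; "orientation": TCP orientation; "force": force on the tool from outside, world axes, zero at the start; "wrist_torque": the same for the moment, N m; "gripper_width": opening from 0.0 (shut) to 1.0 (fully open).
Only numpy, scipy, OpenCV 4.12 (cv2) and the standard library are available. Lean on these libraries where they do the work, as an engineer would, in place of code of your own. Each camera call takes 0.05 s, during which the arm holds its last target. There are 200 camera calls.

## Working session

There is one attempt and no reset: what is moved stays moved. The work goes in short steps, Python scripts to look and compute and a tool call to move; the robot and the scene stay as the last step left them, time stands still between calls to the robot, and variables do not carry over. Pictures are saved under pics/ and viewed, about 8 in all and at most 12, crops included, and the job is handed in when it is done.

Besides the shell and the picture viewer there is one more tool, called after ">>>" as name(argument=value, ...), one argument or row to a line, values as JSON. move_arm: Moves the arm, as the interface text tells. Its arguments: {"type":"object","properties":{"targets":{"type":"array","items":{"type":"array","items":{"type":"number"}}},"grip":{"type":"number"},"force":{"type":"number"}},"required":["targets"]}

```bash
mkdir -p pics; ls
python3 - <<'E'
from bench import *
import cv2,numpy as np
for n in("scene","top"):
    im,d=get_image(n); cv2.imwrite(f"pics/{n}0.png",im[...,::-1]); np.savez(f"pics/{n}0.npz",im=im,d=d)
    p=camera_params(n); print(n,p)
print(read_state(),grip_depth)
E
```

```text
pics
scene {'intrinsics': array([[526.27399326,   0.        , 315.54677916],
       [  0.        , 526.27399326, 237.92748711],
       [  0.        ,   0.        ,   1.        ]]), 'D': array([-0.07818904,  0.        ,  0.        ,  0.        ,  0.        ]), 'R': array([[-0.08868053,  0.99605743,  0.002315  ],
       [ 0.8414933 ,  0.07616258, -0.53487221],
       [-0.53293976, -0.04548469, -0.84492979]]), 't': array([ 0.05887399, -0.42809557,  1.1466396 ])}
top {'intrinsics': array([[611.11541854,   0.        , 312.11874885],
       [  0.        , 611.11541854, 242.88031984],
       [  0.        ,   0.        ,   1.        ]]), 'D': array([-0.09554456,  0.        ,  0.        ,  0.        ,  0.        ]), 'R': array([[ 0.02766528, -0.99961528,  0.00198298],
       [-0.98931295, -0.02766415, -0.1431593 ],
       [ 0.14315908,  0.00199876, -0.98969767]]), 't': array([0.00422008, 0.5395492 , 0.95874085])}
{'time': 0.1, 'joints': array([ 1.05350367e+00,  5.28373984e-01,  1.43377655e+00, -6.01055177e-06,
        1.18141717e+00, -1.78522002e-01]), 'qd': array([-1.06777983e-03, -7.25590961e-04, -1.10698014e-03, -1.33496036e-05,
        4.90821943e-04, -1.63493517e-03]), 'joint_torque': array([-1.74321785e-04, -4.43309569e+01, -1.78588325e+01, -2.36473406e-04,
        4.02744205e-03, -2.54280842e-06]), 'ee_pos': array([0.20736542, 0.58890871, 0.23043025]), 'orientation': array([-3.13964801e+00, -3.45251514e-04,  2.80282395e+00]), 'force': array([ 0.33860401, -0.95187606, -0.21120299]), 'wrist_torque': array([ 0.03635489,  0.00768088, -0.03182084]), 'gripper_width': 0.9990283649258858} 0.0187
```

View pics/scene0.png

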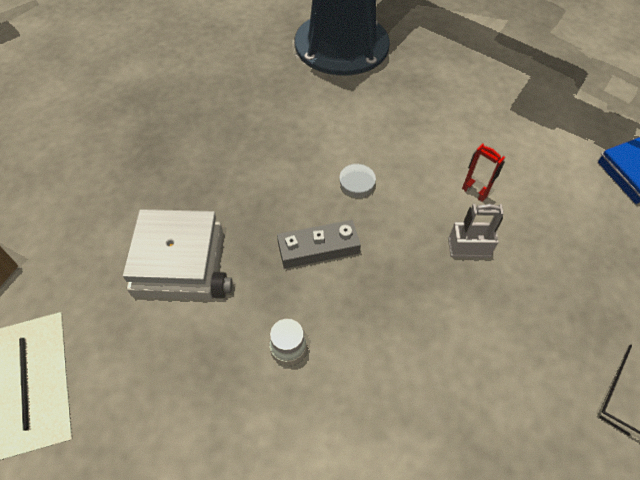

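View pics/top0.png

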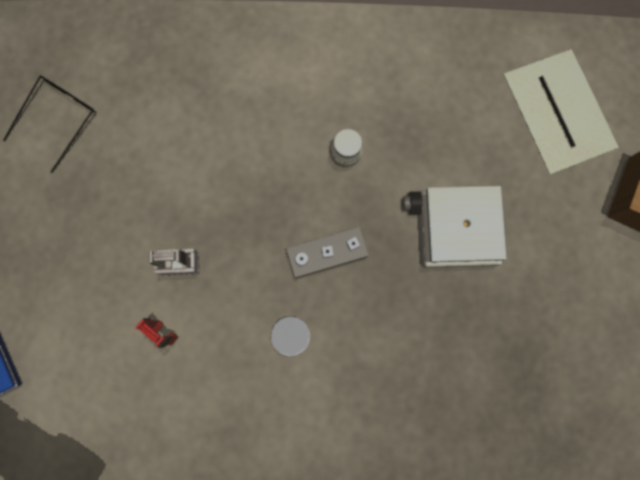

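The scene view shows the steel tongs in the stand at about (475,235) and the red look-alike at (485,170). The rack stubs are at (345,230), which looks round, and at (319,236) and (292,241), which look square. The stage hole is at (170,243). In the top view the stand is at (175,262), the round stub at (302,258) and the hole at (466,223). The steel tongs and the round stub fit the description. I'll confirm both in one enlarged crop.

```bash
cat > h.py <<'E'
import numpy as np,cv2
from bench import *
def pts(n,uv,z=None,d=None):
    "pixels -> world, on plane z or at depth d"
    p=camera_params(n);uv=np.float64(uv).reshape(-1,1,2)
    r=cv2.undistortPoints(uv,p["intrinsics"],p["D"]).reshape(-1,2)
    r=np.c_[r,np.ones(len(r))];R,t=p["R"],p["t"];c=-R.T@t
    if d is not None: return (r*np.reshape(d,(-1,1))-t)@R
    w=r@R; return c+w*((z-c[2])/w[:,2])[:,None]
def cloud(n,d):
    v,u=np.mgrid[:480,:640]; return pts(n,np.c_[u.ravel(),v.ravel()],d=d.ravel()).reshape(480,640,3)
E
python3 - <<'E'
from h import *
S=np.load("pics/scene0.npz");T=np.load("pics/top0.npz")
c=lambda im,x,y,w,h:cv2.resize(im[y:y+h,x:x+w],(400,300),interpolation=cv2.INTER_CUBIC)
o=np.vstack([np.hstack([c(S['im'],430,190,100,75),c(S['im'],270,210,100,75)]),np.hstack([c(T['im'],130,225,100,75),c(T['im'],280,215,100,75)])])
cv2.imwrite("pics/crop1.png",o[...,::-1])
for n,D in(("scene",S),("top",T)):
    P=cloud(n,D['d']); 
    for nm,lo,hi,zl in(("stand/tongs",(430,195),(530,262),0.03),("rack",(270,215),(365,272),.02),("stage",(120,200),(215,270),.04)) if n=="scene" else (("stand/tongs",(140,240),(205,280),0.03),("rack",(280,225),(370,280),.02),("stage",(420,180),(510,270),.04)):
        Q=P[lo[1]:hi[1],lo[0]:hi[0]].reshape(-1,3); ok=(D['d'][lo[1]:hi[1],lo[0]:hi[0]].ravel()>0)
        Q=Q[ok&(Q[:,2]>zl)]
        h,e=np.histogram(Q[:,2],bins=np.arange(zl,.14,.004)); print(n,nm,len(Q),h, Q.min(0),Q.max(0))
E
```

```text
scene stand/tongs 1465 [ 99 105 118 150 285  36  20  11  23  24  27  29  31  37  27  28  27  44
  44  67 151  49  33   0   0   0   0] [0.48604097 0.20594123 0.03002781] [0.52743356 0.27407947 0.12124102]
scene rack 2305 [ 105  738 1084   53  136  189    0    0    0    0    0    0    0    0
    0    0    0    0    0    0    0    0    0    0    0    0    0    0
    0] [ 0.48532362 -0.07482254  0.02001769] [0.57292776 0.05965572 0.04385121]
scene stage 4698 [   0   25   32   54   63 3269 1255    0    0    0    0    0    0    0
    0    0    0    0    0    0    0    0    0    0] [ 0.51447079 -0.29296481  0.04434321] [ 0.63025022 -0.16915218  0.06745782]
top stand/tongs 888 [ 35  29  33  90 227  35   3   3  14   9  11   8  14   7  16  10  15  21
  21  42 141  61  38   5   0   0   0] [0.48242142 0.20897016 0.03016491] [0.52456218 0.27583655 0.12385842]
top rack 2328 [  53 1017  900   40  156  159    3    0    0    0    0    0    0    0
    0    0    0    0    0    0    0    0    0    0    0    0    0    0
    0] [ 0.48526711 -0.07362517  0.0201301 ] [0.56989589 0.06036642 0.04542064]
top stage 5609 [   4   42   54   73  335 3746 1349    6    0    0    0    0    0    0
    0    0    0    0    0    0    0    0    0    0] [ 0.5126174  -0.29197736  0.04006088] [ 0.63881241 -0.16472805  0.06983716]
```

View pics/crop1.png

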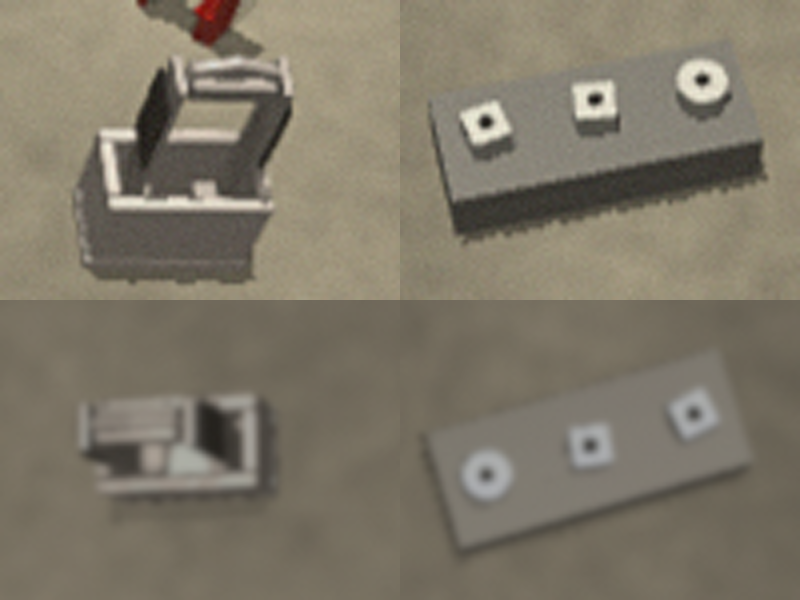

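The crop confirms it: the steel tongs with black plates are in the white stand (the red ones are behind it), and the +y stub in the rack is the round one. Now I'll take precise positions.

```bash
cat > m.py <<'E'
from h import *
def run(tag="0",v=1):
  for n in("scene","top"):
    D=np.load(f"pics/{n}{tag}.npz");im,d=D['im'],D['d'];P=cloud(n,d);Z=P[...,2];ok=d>0
    print("==",n)
    def reg(b): m=np.zeros((480,640),bool);m[b[1]:b[3],b[0]:b[2]]=1;return m&ok
    st=reg((430,195,530,265) if n=="scene" else (140,240,205,280))
    rk=reg((270,215,365,272) if n=="scene" else (280,225,372,282))
    sg=reg((120,200,240,300) if n=="scene" else (400,180,510,270))
    rect=lambda m:(lambda r:(np.round(r[0],4),np.round(r[1],4),round(r[2],1)))(cv2.minAreaRect(np.float32(P[m][:,:2])*1.0))
    for nm,m in(("rim",st&(abs(Z-.049)<.004)),("bar",st&(Z>.108)),("plates",st&(Z>.066)&(Z<.1)),("rack",rk&(abs(Z-.028)<.004)),("deck",sg&(Z>.056))):
        print(nm,m.sum(),rect(m),"medz %.4f"%np.median(Z[m]))
    dk=sg&(Z>.056);zd=np.median(Z[dk])
    # heads: contours of bright pixels
    g=cv2.cvtColor(im,cv2.COLOR_RGB2GRAY)
    m=(rk&(Z>.034)).astype(np.uint8)
    k,l,s,c=cv2.connectedComponentsWithStats(m)
    for i in range(1,k):
        if s[i,4]>30:
            q=l==i; print("head",s[i,4],np.round(c[i],1),"raydepth med",np.round(np.median(P[q],0),4),"plane",np.round(pts(n,c[i],z=.040),4))
    # hole : dark blob in deck
    ms=(g<np.median(g[dk])*.72)&reg((150,225,190,260) if n=="scene" else (450,208,482,240))
    k,l,s,c=cv2.connectedComponentsWithStats(ms.astype(np.uint8)); i=1+np.argmax(s[1:,4])
    print("hole",s[i],np.round(c[i],2),pts(n,c[i],z=zd).round(4),"zd %.4f"%zd)
run()
E
python3 m.py
```

```text
== scene
rim 357 (array([0.5065, 0.2404]), array([0.0382, 0.0661]), 5.3) medz 0.0477
bar 270 (array([0.5066, 0.2416]), array([0.0189, 0.0443]), 4.1) medz 0.1122
plates 249 (array([0.5067, 0.2413]), array([0.0219, 0.0494]), 3.2) medz 0.0833
rack 1822 (array([ 0.5289, -0.0078]), array([0.0527, 0.1265]), 18.3) medz 0.0283
deck 5378 (array([ 0.5779, -0.2311]), array([0.1227, 0.1212]), 3.3) medz 0.0632
head 131 [345.1 230.5] raydepth med [0.5175 0.034  0.0401] plane [[0.5171 0.0339 0.04  ]]
head 111 [318.1 235.3] raydepth med [ 0.5298 -0.0079  0.04  ] plane [[ 0.5299 -0.008   0.04  ]]
head 118 [291. 241.] raydepth med [ 0.5444 -0.0493  0.0401] plane [[ 0.5443 -0.0494  0.04  ]]
hole [166 240   8   6  37] [169.54 242.32] [[ 0.5778 -0.2308  0.0632]] zd 0.0632
== top
rim 300 (array([0.5035, 0.2426]), array([0.0381, 0.0652]), 4.4) medz 0.0480
bar 273 (array([0.5033, 0.2432]), array([0.0184, 0.0436]), 3.8) medz 0.1125
plates 96 (array([0.4967, 0.241 ]), array([0.0193, 0.051 ]), 22.8) medz 0.0848
rack 1917 (array([ 0.5278, -0.0064]), array([0.0503, 0.1263]), 18.1) medz 0.0279
deck 5436 (array([ 0.5752, -0.2285]), array([0.1203, 0.1222]), 3.4) medz 0.0628
head 102 [353.3 242.9] raydepth med [ 0.5408 -0.0476  0.0395] plane [[ 0.541  -0.0479  0.04  ]]
head 102 [327.6 250.9] raydepth med [ 0.5266 -0.0068  0.0396] plane [[ 0.5266 -0.0063  0.04  ]]
head 126 [301.6 258. ] raydepth med [0.5137 0.0352 0.0402] plane [[0.5138 0.0356 0.04  ]]
hole [465 220   5   7  26] [467.19 222.5 ] [[ 0.5759 -0.2297  0.0628]] zd 0.0628
```

```bash
cat > go.py <<'E'
import sys
from h import *
from scipy.spatial.transform import Rotation as Ro
def rel(xyz,yaw_deg):
    s=read_state();A=Ro.from_euler("xyz",s["orientation"]);B=Ro.from_euler("xyz",[np.pi,0,np.radians(yaw_deg)])
    print("t %.2f"%s["time"],"p",s["ee_pos"].round(4),"ypr",np.degrees(s["orientation"]).round(2),"F",s["force"].round(1),"w %.3f"%s["gripper_width"],"q",s["joints"].round(2))
    print("row",(A.inv().apply(np.array(xyz)-s["ee_pos"])*100).round(2),np.degrees((A.inv()*B).as_rotvec()).round(2))
if __name__=="__main__": a=[float(x) for x in sys.argv[1:]]; rel(a[:3],a[3])
E
python3 - <<'E'
from h import *
for n in("scene","top"):
    D=np.load(f"pics/{n}0.npz");im=D['im'].astype(int);P=cloud(n,D['d'])
    m=(im[...,0]>1.8*im[...,1])&(im[...,0]>60)&(D['d']>0)
    c=P[m];c=c[(c[:,1]<.4)&(c[:,1]>.1)]; print(n,len(c),c.min(0),c.max(0))
E
python3 go.py 0.505 0.2423 0.18 184
```

```text
scene 626 [ 0.37149441  0.23540574 -0.00365449] [0.41192132 0.27973237 0.11635288]
top 398 [ 0.36826104  0.23693016 -0.00178309] [0.4053867  0.28640277 0.1167373 ]
t 0.10 p [0.2074 0.5889 0.2304] ypr [-1.7989e+02 -2.0000e-02  1.6059e+02] F [ 0.3 -1.  -0.2] w 0.999 q [ 1.05  0.53  1.43 -0.    1.18 -0.18]
row [-39.59 -22.79   5.07] [ -0.11  -0.04 -23.41]
```

>>> move_arm(
  targets=[
    [-39.6,-22.8,4.0,0,0,-23.4],
    [-39.6,-22.8,4.0,0,0,-23.4],
    [-39.6,-22.8,4.0,0,0,-23.4],
    [-39.6,-22.8,4.0,0,0,-23.4],
    [-39.6,-22.8,4.0,0,0,-23.4],
    [-39.6,-22.8,4.0,0,0,-23.4],
    [-39.6,-22.8,4.0,0,0,-23.4],
    [-39.6,-22.8,4.0,0,0,-23.4],
  ],
  grip=100,
)

```text
time: 0.77
ee_pos: [0.4206, 0.3407, 0.2024]
orientation: [-3.141, -0.001, -3.072]
force: [0.6, 1.2, -0.7]
gripper_width: 1.0
```

```bash
python3 go.py 0.505 0.2423 0.18 184
```

```text
t 0.77 p [0.4206 0.3407 0.2024] ypr [-1.7999e+02 -4.0000e-02 -1.7600e+02] F [ 0.6  1.2 -0.7] w 1.000 q [ 0.47  0.45  1.67  0.    1.02 -1.17]
row [ -7.74 -10.41   2.24] [-0.01 -0.04 -0.  ]
```

>>> move_arm(
  targets=[
    [-7.3,-9.9,2.0,0,0,0],
    [-7.3,-9.9,2.0,0,0,0],
    [-7.3,-9.9,2.0,0,0,0],
    [-7.3,-9.9,2.0,0,0,0],
    [-7.3,-9.9,2.0,0,0,0],
    [-7.3,-9.9,2.0,0,0,0],
  ],
)

```text
time: 1.27
ee_pos: [0.4989, 0.2487, 0.1824]
orientation: [3.141, -0.002, -3.073]
force: [-0.4, 0.5, 1.3]
gripper_width: 1.001
```

```bash
python3 go.py 0.505 0.2423 0.061 184
```

```text
t 1.27 p [0.4989 0.2487 0.1824] ypr [ 1.7999e+02 -1.1000e-01 -1.7607e+02] F [-0.4  0.5  1.3] w 1.001 q [ 0.26  0.5   1.65  0.    0.99 -1.38]
row [-0.59 -0.68 12.14] [ 0.01 -0.11 -0.07]
```

>>> move_arm(
  targets=[
    [-0.6,-0.7,2,0,-0.1,0],
    [-0.6,-0.7,5,0,-0.1,0],
    [-0.6,-0.7,8,0,-0.1,0],
    [-0.6,-0.7,11,0,-0.1,0],
    [-0.6,-0.7,12.1,0,-0.1,0],
    [-0.6,-0.7,12.1,0,-0.1,0],
    [-0.6,-0.7,12.1,0,-0.1,0],
  ],
)

```text
time: 1.85
ee_pos: [0.5054, 0.2434, 0.0621]
orientation: [-3.142, 0.001, -3.07]
force: [1.3, 0.1, 0.1]
gripper_width: 1.005
```

```bash
python3 go.py 0.505 0.2423 0.061 184;  python3 - <<'E'
from h import *
c=[]
for n,b in(("scene",(400,150,560,270)),("top",(100,200,260,320))):
    im,d=get_image(n);np.savez(f"pics/{n}1.npz",im=im,d=d)
    c.append(cv2.resize(im[b[1]:b[3],b[0]:b[2]],(400,300),interpolation=cv2.INTER_CUBIC))
cv2.imwrite("pics/g1.png",np.hstack(c)[...,::-1])
E
```

```text
t 1.85 p [0.5054 0.2434 0.0621] ypr [-1.800e+02  7.000e-02 -1.759e+02] F [1.3 0.1 0.1] w 1.005 q [ 0.25  0.69  1.72 -0.    0.73 -1.39]
row [ 0.05 -0.1   0.11] [-0.    0.07  0.1 ]
```

View pics/g1.png

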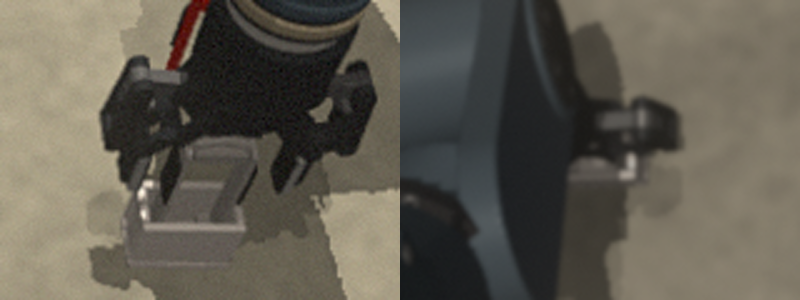

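The fingers straddle the plates (crop, scene side: tongs about x 165–250, between the finger pads), and the red tongs are clear. Closing to 53 %.

>>> move_arm(
  targets=[
    [0,-0.1,0.1,0,0,0],
    [0,-0.1,0.1,0,0,0],
    [0,-0.1,0.1,0,0,0],
    [0,-0.1,0.1,0,0,0],
    [0,-0.1,0.1,0,0,0],
    [0,-0.1,0.1,0,0,0],
    [0,-0.1,0.1,0,0,0],
    [0,-0.1,0.1,0,0,0],
  ],
  grip=53,
  force=25,
)

```text
time: 2.62
ee_pos: [0.5068, 0.2414, 0.0616]
orientation: [3.141, 0.003, -3.072]
force: [-0.5, 1.0, 5.3]
gripper_width: 0.532
```

```bash
python3 go.py 0.505 0.2423 0.12 184
```

```text
t 2.62 p [0.5068 0.2414 0.0616] ypr [ 179.98    0.19 -176.02] F [-0.5  1.   5.3] w 0.532 q [ 0.25  0.69  1.73 -0.    0.72 -1.39]
row [ 0.15  0.1  -5.84] [ 0.02  0.19 -0.02]
```

>>> move_arm(
  targets=[
    [0,0,-0.5,0,0,0],
    [0,0,-1.5,0,0,0],
    [0,0,-3,0,0,0],
    [0,0,-5,0,0,0],
    [0,0,-7,0,0,0],
    [0,0,-9,0,0,0],
    [0,0,-9,0,0,0],
    [0,0,-9,0,0,0],
  ],
)

```text
time: 3.28
ee_pos: [0.5065, 0.2413, 0.152]
orientation: [3.141, 0.004, -3.072]
force: [-0.1, -0.4, -1.5]
gripper_width: 0.53
```

```bash
python3 go.py 0.5155 0.0348 0.12 184;  python3 - <<'E'
from h import *
c=[]
for n,b in(("scene",(400,130,560,250)),("top",(100,200,260,320))):
    im,d=get_image(n);np.savez(f"pics/{n}2.npz",im=im,d=d)
    c.append(cv2.resize(im[b[1]:b[3],b[0]:b[2]],(400,300),interpolation=cv2.INTER_CUBIC))
cv2.imwrite("pics/g2.png",np.hstack(c)[...,::-1])
from go import rel
rel([0.5155,0.0348,.12],184)
E
```

```text
t 3.28 p [0.5065 0.2413 0.152 ] ypr [ 179.98    0.25 -176.01] F [-0.1 -0.4 -1.5] w 0.530 q [ 0.25  0.55  1.67 -0.    0.92 -1.39]
row [  0.55 -20.67   3.19] [ 0.02  0.25 -0.01]
t 3.38 p [0.5051 0.241  0.1502] ypr [-179.98   -0.   -176.02] F [ 0.3  0.4 -0.7] w 0.532 q [ 0.25  0.55  1.68 -0.    0.92 -1.39]
row [  0.39 -20.64   3.02] [-0.02 -0.   -0.02]
```

View pics/g2.png

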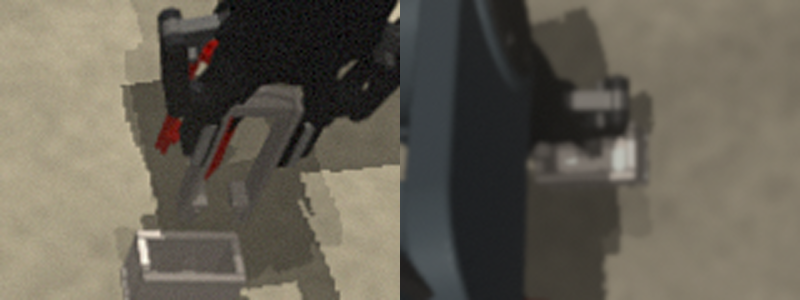

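The tongs are lifted clear and upright with the jaws open, and the stand is empty. Moving over the round stub.

>>> move_arm(
  targets=[
    [0.1,-3.5,0,0,0,0],
    [0.2,-7.5,0.5,0,0,0],
    [0.3,-11.5,1,0,0,0],
    [0.35,-15.5,2,0,0,0],
    [0.37,-18.7,3,0,0,0],
    [0.37,-20.2,3,0,0,0],
    [0.37,-20.7,3,0,0,0],
    [0.37,-20.7,3,0,0,0],
  ],
)

```text
time: 4.05
ee_pos: [0.5162, 0.0334, 0.1197]
orientation: [3.141, -0.001, -3.075]
force: [-0.7, -0.1, -1.3]
gripper_width: 0.53
```

>>> move_arm(
  targets=[
    [0,0,0,0,0,0],
    [0,0,0,0,0,0],
  ],
)

```text
time: 4.22
ee_pos: [0.5163, 0.0358, 0.1206]
orientation: [3.141, 0.001, -3.071]
force: [-0.4, 0.5, -0.9]
gripper_width: 0.527
```

Run:
```python
from h import *
c=[]
for n,b in(("scene",(260,150,420,270)),("top",(240,180,400,300))):
    im,d=get_image(n);np.savez(f"pics/{n}3.npz",im=im,d=d)
    c.append(cv2.resize(im[b[1]:b[3],b[0]:b[2]],(400,300),interpolation=cv2.INTER_CUBIC))
cv2.imwrite("pics/g3.png",np.hstack(c)[...,::-1])
from go import rel
rel([0.5157,0.0343,.0855],184)
```

```text
t 4.32 p [0.5165 0.0359 0.1209] ypr [ 1.7999e+02  1.0000e-01 -1.7589e+02] F [-1.1  0.3 -0.3] w 0.526 q [-0.15  0.55  1.8   0.    0.79 -1.79]
row [ 0.1  -0.15  3.54] [0.01 0.1  0.11]
```

View pics/g3.png

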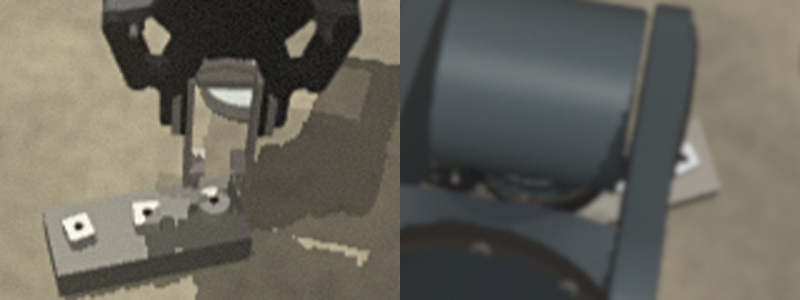

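The scene crop shows the tongs about 25 mm above the round stub (head at crop (212,198), tips' middle near column 215), so they are about 1–2 mm too far in +y. I'll correct that and lower.

>>> move_arm(
  targets=[
    [0.07,-0.15,0.3,0,0,0],
    [0.07,-0.15,1,0,0,0],
    [0.07,-0.15,2,0,0,0],
    [0.07,-0.15,2.8,0,0,0],
    [0.07,-0.15,2.8,0,0,0],
    [0.07,-0.15,2.8,0,0,0],
    [0.07,-0.15,2.8,0,0,0],
  ],
)

```text
time: 4.9
ee_pos: [0.5161, 0.0329, 0.0925]
orientation: [3.141, 0.001, -3.072]
force: [-0.5, 0.3, -0.4]
gripper_width: 0.531
```

Run:
```python
from h import *
im,d=get_image("scene");np.savez("pics/scene4.npz",im=im,d=d)
cv2.imwrite("pics/g4.png",cv2.resize(im[170:260,285:405],(800,600),interpolation=cv2.INTER_CUBIC)[...,::-1])
from go import rel
rel([0.5157,0.0343,.0855],184)
```

```text
t 4.95 p [0.5164 0.0329 0.0928] ypr [-1.8000e+02  1.1000e-01 -1.7602e+02] F [-0.1 -0.7 -0.6] w 0.529 q [-0.15  0.6   1.82  0.    0.72 -1.79]
row [0.06 0.14 0.73] [-0.    0.11 -0.02]
```

View pics/g4.png

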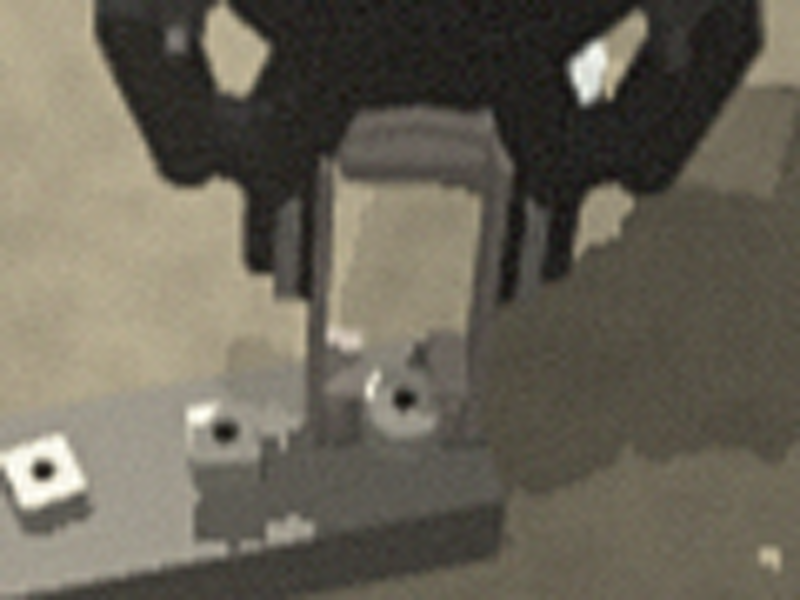

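Run:
```python
from h import *
D=np.load("pics/scene4.npz");P=cloud("scene",D['d']);
c=P[170:260,285:405].reshape(-1,3);v,u=np.mgrid[170:260,285:405]
for a,b in((.042,.05),(.05,.06),(.06,.07),(.07,.08),(.08,.1),(.1,.12)):
    m=(c[:,2]>a)&(c[:,2]<b)&(c[:,1]>0)&(c[:,1]<.07)&(c[:,0]>.48)
    q=c[m]; L=q[q[:,1]<.034];Rr=q[q[:,1]>=.034]
    f=lambda q:(len(q),np.percentile(q,[10,50,90],axis=0)[:,:2].round(4).tolist()) if len(q) else 0
    print(a,"L",f(L),"R",f(Rr))
D=np.load("pics/scene2.npz");P=cloud("scene",D['d']);c=P[130:250,400:560].reshape(-1,3)
m=(c[:,2]>.1)&(c[:,2]<.16)&(c[:,0]>.49)&(c[:,0]<.53)&(c[:,1]>.2)&(c[:,1]<.28);print(np.percentile(c[m],[5,50,95],axis=0).round(4))
```

```text
0.042 L (23, [[0.5134, 0.0134], [0.5237, 0.0197], [0.525, 0.0314]]) R (24, [[0.5174, 0.0352], [0.5219, 0.045], [0.5226, 0.0507]])
0.05 L (67, [[0.5088, 0.0141], [0.5183, 0.0182], [0.5249, 0.0218]]) R (78, [[0.5059, 0.0394], [0.5161, 0.0438], [0.5223, 0.0489]])
0.06 L (9, [[0.5237, 0.0114], [0.5244, 0.013], [0.5247, 0.0145]]) R (19, [[0.5088, 0.0476], [0.5208, 0.0484], [0.5224, 0.0512]])
0.07 L (14, [[0.524, 0.0111], [0.5245, 0.0127], [0.5256, 0.0142]]) R (11, [[0.5205, 0.0491], [0.5218, 0.0508], [0.5225, 0.0523]])
0.08 L (24, [[0.5228, 0.0105], [0.5245, 0.0121], [0.5261, 0.0138]]) R (34, [[0.5113, 0.0477], [0.5216, 0.0494], [0.5229, 0.0523]])
0.1 L (79, [[0.5237, 0.0026], [0.5276, 0.0077], [0.5292, 0.0132]]) R (113, [[0.5192, 0.0486], [0.5221, 0.0565], [0.5254, 0.065]])
[[0.4982 0.2187 0.104 ]
 [0.5109 0.2509 0.1221]
 [0.5161 0.2598 0.1576]]
```

Run:
```python
from h import *
def dot(n,tag,uv,z,r=4,nm=""):
    g=cv2.cvtColor(np.load(f"pics/{n}{tag}.npz")['im'],cv2.COLOR_RGB2GRAY).astype(float)
    u,v=map(round,uv);w=g[v-r:v+r+1,u-r:u+r+1];wt=np.clip(np.percentile(w,70)-w-15,0,None)
    y,x=np.mgrid[v-r:v+r+1,u-r:u+r+1];c=(np.sum(wt*x)/wt.sum(),np.sum(wt*y)/wt.sum())
    print(n,tag,nm,np.round(c,2),pts(n,c,z=z)[0].round(4))
for n,h in(("scene",[(345.5,230),(318.5,235),(291.5,240)]),("top",[(301.6,258.5),(327.4,251.3),(353.4,243)])):
    for p,k in zip(h,"RAB"): dot(n,"0",p,.040,2,k)
dot("scene","0",(169.5,242.3),.063,6,"hole");dot("top","0",(467,222.5),.063,6,"hole")
dot("scene","4",(345.4,230),.040,2,"R now")
```

```text
scene 0 R [345.19 229.48] [0.5151 0.034  0.04  ]
scene 0 A [318.36 234.35] [ 0.5281 -0.0077  0.04  ]
scene 0 B [291.04 240.02] [ 0.5425 -0.0495  0.04  ]
top 0 R [301.1  258.21] [0.5134 0.0364 0.04  ]
top 0 A [327.04 250.94] [ 0.5265 -0.0054  0.04  ]
top 0 B [353.01 243.  ] [ 0.5407 -0.0475  0.04  ]
scene 0 hole [169.43 242.38] [ 0.5777 -0.2311  0.063 ]
top 0 hole [467.04 222.68] [ 0.5756 -0.2294  0.063 ]
scene 4 R now [345.28 229.33] [0.5148 0.0341 0.04  ]
```

The blades' x matches the stub in the scene frame, but y is about 1–2 mm short. I'll shift +y by 1.5 mm and feel down.

>>> move_arm(
  targets=[
    [0,0.15,0,0,0,0],
    [0,0.15,0.2,0,0,0],
    [0,0.15,0.4,0,0,0],
    [0,0.15,0.5,0,0,0],
    [0,0.15,0.55,0,0,0],
    [0,0.15,0.55,0,0,0],
  ],
)

```text
time: 5.45
ee_pos: [0.516, 0.0345, 0.0872]
orientation: [3.142, 0.001, -3.072]
force: [0.4, 0.8, -0.6]
gripper_width: 0.534
```

>>> move_arm(
  targets=[
    [0,0,0.05,0,0,0],
    [0,0,0.1,0,0,0],
    [0,0,0.1,0,0,0],
  ],
)

```text
time: 5.7
ee_pos: [0.5161, 0.0345, 0.0863]
orientation: [-3.142, 0.002, -3.072]
force: [-0.6, -0.3, -0.6]
gripper_width: 0.533
```

>>> move_arm(
  targets=[
    [0,0,0.05,0,0,0],
    [0,0,0.1,0,0,0],
    [0,0,0.1,0,0,0],
  ],
)

```text
time: 5.95
ee_pos: [0.5161, 0.0345, 0.0852]
orientation: [3.142, 0.002, -3.072]
force: [-0.6, 0.0, -1.2]
gripper_width: 0.53
```

>>> move_arm(
  targets=[
    [0,0,0.05,0,0,0],
    [0,0,0.1,0,0,0],
    [0,0,0.1,0,0,0],
  ],
)

```text
time: 6.2
ee_pos: [0.5161, 0.0345, 0.0842]
orientation: [3.142, 0.002, -3.072]
force: [-0.4, 0.1, -1.1]
gripper_width: 0.53
```

>>> move_arm(
  targets=[
    [0,0,0.03,0,0,0],
    [0,0,0.05,0,0,0],
    [0,0,0.05,0,0,0],
  ],
)

```text
time: 6.45
ee_pos: [0.5161, 0.0345, 0.0838]
orientation: [-3.142, 0.002, -3.072]
force: [-0.0, 0.5, -0.2]
gripper_width: 0.531
```

>>> move_arm(
  targets=[
    [0,0,0.03,0,0,0],
    [0,0,0.05,0,0,0],
    [0,0,0.05,0,0,0],
  ],
)

```text
time: 6.7
ee_pos: [0.5162, 0.0345, 0.0836]
orientation: [-3.142, 0.002, -3.072]
force: [0.2, -0.2, 2.2]
gripper_width: 0.53
```

>>> move_arm(
  targets=[
    [0,0,0.03,0,0,0],
    [0,0,0.05,0,0,0],
    [0,0,0.05,0,0,0],
  ],
)

```text
time: 6.95
ee_pos: [0.5165, 0.0345, 0.0835]
orientation: [-3.141, 0.003, -3.072]
force: [-0.6, 0.1, 6.7]
gripper_width: 0.532
```

Run:
```python
from h import *
im,d=get_image("scene");np.savez("pics/scene5.npz",im=im,d=d)
cv2.imwrite("pics/g5.png",cv2.resize(im[185:260,300:400],(800,600),interpolation=cv2.INTER_CUBIC)[...,::-1])
from go import rel
rel([0.5157,0.0343,.0855],184)
P=cloud("scene",d)[170:260,285:405].reshape(-1,3)
m=(P[:,2]>.1)&(P[:,1]>.012)&(P[:,1]<.055)&(P[:,2]<.16)
print(np.histogram(P[m][:,2],bins=np.arange(.1,.16,.003)))
```

```text
t 7.00 p [0.5164 0.0345 0.0835] ypr [-1.7999e+02  1.6000e-01 -1.7601e+02] F [-0.4  0.2  5.3] w 0.529 q [-0.15  0.62  1.83  0.    0.7  -1.79]
row [ 0.07 -0.01 -0.2 ] [-0.01  0.16 -0.01]
(array([ 8, 10, 14, 11,  7,  5, 10, 12, 15, 36, 47, 93, 29, 41, 16,  0,  2,
        9, 11]), array([0.1  , 0.103, 0.106, 0.109, 0.112, 0.115, 0.118, 0.121, 0.124,
       0.127, 0.13 , 0.133, 0.136, 0.139, 0.142, 0.145, 0.148, 0.151,
       0.154, 0.157]))
```

View pics/g5.png

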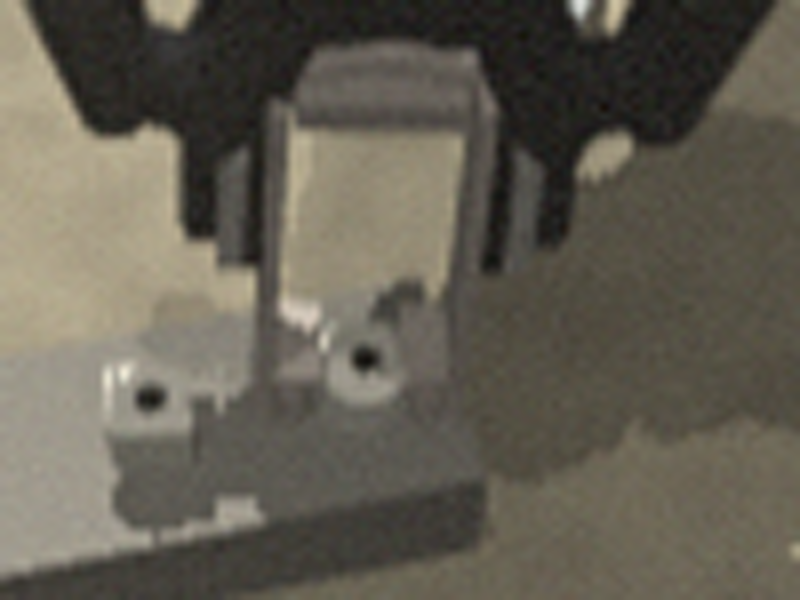

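Contact is at TCP z≈0.0837 with 5–6 N, and the head is centred between the blades (crop: head at (365,360), blades at 280 and 450). Gripping.

>>> move_arm(
  targets=[
    [0,0,-0.05,0,0,0],
    [0,0,-0.05,0,0,0],
    [0,0,-0.05,0,0,0],
    [0,0,-0.05,0,0,0],
    [0,0,-0.05,0,0,0],
    [0,0,-0.05,0,0,0],
  ],
  grip=35,
  force=30,
)

```text
time: 7.5
ee_pos: [0.5173, 0.0343, 0.0847]
orientation: [-3.141, 0.005, -3.072]
force: [-0.9, -0.4, 10.2]
gripper_width: 0.416
```

>>> move_arm(
  targets=[
    [0,0,0,0,0,0],
    [0,0,0,0,0,0],
    [0,0,0,0,0,0],
  ],
)

```text
time: 7.75
ee_pos: [0.5173, 0.0343, 0.0847]
orientation: [-3.141, 0.005, -3.072]
force: [-0.8, 0.8, 9.4]
gripper_width: 0.418
```

>>> move_arm(
  targets=[
    [0,0,-0.3,0,0,0],
    [0,0,-1,0,0,0],
    [0,0,-2.5,0,0,0],
    [0,0,-4,0,0,0],
    [0,0,-5.5,0,0,0],
    [0,0,-5.5,0,0,0],
    [0,0,-5.5,0,0,0],
  ],
)

```text
time: 8.33
ee_pos: [0.5163, 0.0344, 0.1388]
orientation: [-3.141, 0.003, -3.072]
force: [0.1, -0.0, -2.1]
gripper_width: 0.41
```

Run:
```python
from h import *
im,d=get_image("scene");np.savez("pics/scene6.npz",im=im,d=d)
cv2.imwrite("pics/g6.png",cv2.resize(im[165:255,295:415],(800,600),interpolation=cv2.INTER_CUBIC)[...,::-1])
from go import rel
rel([0.5157,0.0343,.0855],184)
```

```text
t 8.38 p [0.5157 0.0345 0.1381] ypr [ 1.8000e+02  8.0000e-02 -1.7601e+02] F [-0.2  0.7 -1.1] w 0.414 q [-0.15  0.52  1.79  0.    0.83 -1.79]
row [ 0.   -0.02  5.26] [ 0.    0.08 -0.01]
```

View pics/g6.png

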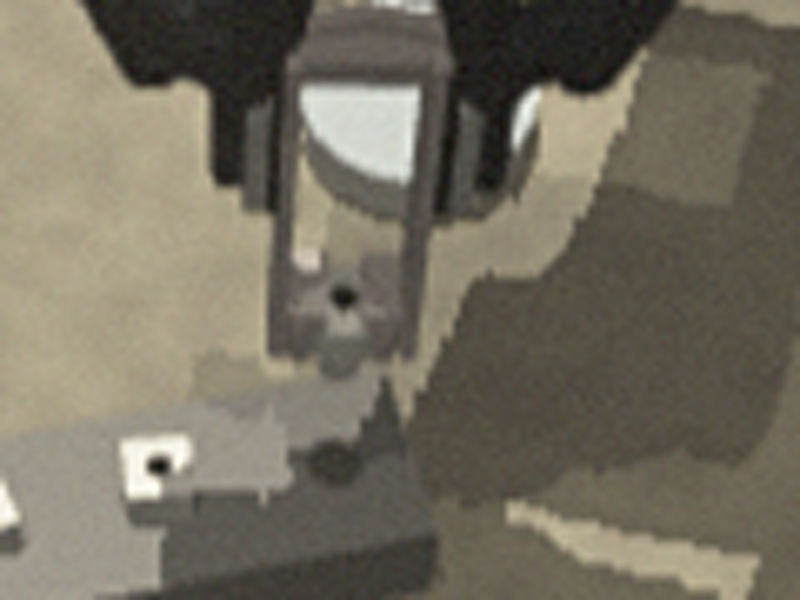

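The stub is lifted straight in the tongs (dimple at crop (342,296), central between the blades), its rack hole at (335,460) is empty, and the square stubs are untouched. Moving to the stage, raised.

>>> move_arm(
  targets=[
    [0,0,-1.5,0,0,0],
    [-0.5,-2.5,-2,0,0,0],
    [-1,-6,-2,0,0,0],
    [-1.6,-10,-2,0,0,0],
    [-2.2,-14,-2,0,0,0],
    [-2.9,-18,-2,0,0,0],
    [-3.5,-21.5,-2,0,0,0],
    [-4,-24.5,-2,0,0,0],
  ],
)

```text
time: 9.05
ee_pos: [0.5726, -0.2098, 0.1567]
orientation: [3.141, 0.0, -3.073]
force: [0.8, -0.4, -1.1]
gripper_width: 0.412
```

```bash
python3 go.py 0.5782 -0.231 0.145 184
```

```text
t 9.05 p [ 0.5726 -0.2098  0.1567] ypr [ 179.96    0.   -176.09] F [ 0.8 -0.4 -1.1] w 0.412 q [-0.53  0.6   1.54  0.    1.   -2.17]
row [-0.42 -2.16  1.17] [ 0.04  0.   -0.09]
```

>>> move_arm(
  targets=[
    [-0.4,-1.5,0.4,0,0,0],
    [-0.4,-2.3,1,0,0,0],
    [-0.4,-2.3,1.2,0,0,0],
    [-0.4,-2.3,1.2,0,0,0],
    [-0.4,-2.3,1.2,0,0,0],
  ],
)

```text
time: 9.47
ee_pos: [0.5773, -0.2273, 0.1453]
orientation: [3.139, -0.001, -3.07]
force: [-0.1, -0.2, -0.7]
gripper_width: 0.414
```

Run:
```python
from h import *
from go import rel
for n,b in(("scene",(120,165,240,255)),("top",(410,170,530,260))):
    im,d=get_image(n);np.savez(f"pics/{n}7.npz",im=im,d=d)
    if n=="scene": cv2.imwrite("pics/g7.png",cv2.resize(im[b[1]:b[3],b[0]:b[2]],(800,600),interpolation=cv2.INTER_CUBIC)[...,::-1])
rel([0.5782,-.231,.14],184)
```

```text
t 9.57 p [ 0.5782 -0.2278  0.1463] ypr [ 1.7994e+02  5.0000e-02 -1.7590e+02] F [ 0.3 -0.8 -0.9] w 0.415 q [-0.56  0.62  1.52  0.    1.   -2.2 ]
row [ 0.02 -0.32  0.63] [0.06 0.05 0.1 ]
```

View pics/g7.png

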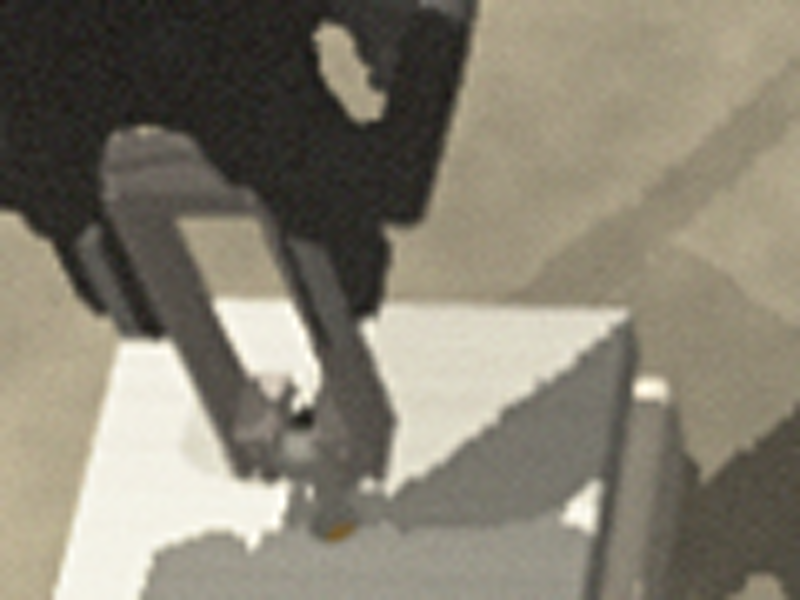

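Run:
```python
from h import *
def dot(n,tag,uv,z,r=2,dz=0.001):
    g=cv2.cvtColor(np.load(f"pics/{n}{tag}.npz")['im'],cv2.COLOR_RGB2GRAY).astype(float)
    u,v=map(round,uv);w=g[v-r:v+r+1,u-r:u+r+1];wt=np.clip(np.median(w)-w-12,0,None)
    y,x=np.mgrid[v-r:v+r+1,u-r:u+r+1];c=(np.sum(wt*x)/wt.sum(),np.sum(wt*y)/wt.sum())
    print(n,tag,np.round(c,2),pts(n,c,z=z)[0].round(4),pts(n,c,z=z+dz)[0].round(4),w.min())
dot("scene","6",(346.3,209.3),.0941)
dot("scene","7",(165.3,227.6),.1021)
```

```text
scene 6 [346.16 209.14] [0.5141 0.0327 0.0941] [0.5148 0.0327 0.0951] 30.0
scene 7 [165.03 227.51] [ 0.5763 -0.2288  0.1021] [ 0.5769 -0.2284  0.1031] 35.0
```

>>> move_arm(
  targets=[
    [-0.07,-0.26,0,0,0,0],
    [-0.07,-0.26,0.3,0,0,0],
    [-0.07,-0.26,0.6,0,0,0],
    [-0.07,-0.26,0.8,0,0,0],
    [-0.07,-0.26,0.8,0,0,0],
    [-0.07,-0.26,0.8,0,0,0],
    [-0.07,-0.26,0.8,0,0,0],
  ],
)

```text
time: 10.15
ee_pos: [0.5794, -0.2324, 0.1383]
orientation: [3.141, 0.002, -3.072]
force: [0.6, -0.0, -1.5]
gripper_width: 0.411
```

Run:
```python
from h import *
from go import rel
im,d=get_image("scene");np.savez(f"pics/scene8.npz",im=im,d=d)
cv2.imwrite("pics/g8.png",cv2.resize(im[210:258,138:202],(800,600),interpolation=cv2.INTER_CUBIC)[...,::-1])
rel([0.5788,-.2305,.137],184)
```

```text
t 10.20 p [ 0.5795 -0.2325  0.1384] ypr [-1.8000e+02  1.1000e-01 -1.7602e+02] F [ 0.2  0.5 -0.7] w 0.411 q [-0.56  0.64  1.52  0.    0.98 -2.2 ]
row [0.05 0.2  0.14] [-0.    0.11 -0.02]
```

View pics/g8.png

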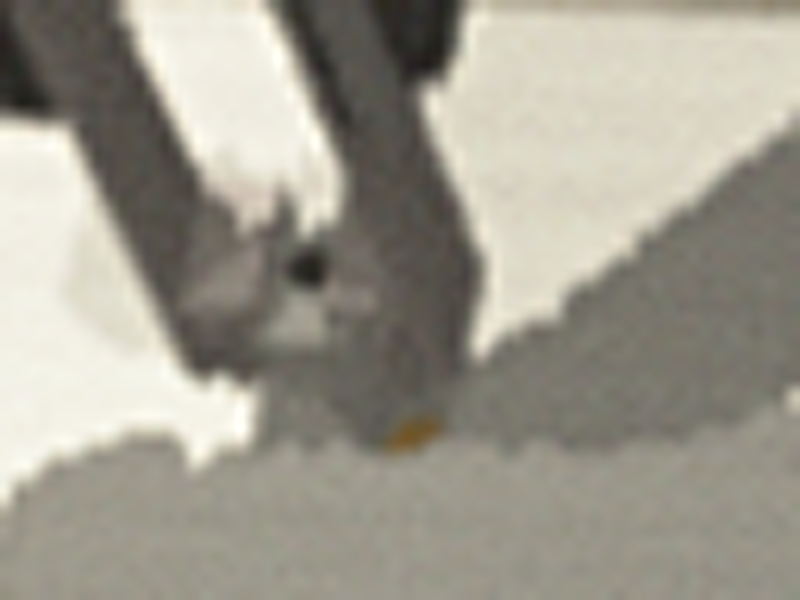

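```bash
cat > dot.py <<'E'
from h import *
def dot(n,tag,uv,z,r=2):
    g=cv2.cvtColor(np.load(f"pics/{n}{tag}.npz")['im'],cv2.COLOR_RGB2GRAY).astype(float)
    u,v=map(round,uv);w=g[v-r:v+r+1,u-r:u+r+1];wt=np.clip(np.median(w)-w-12,0,None)
    y,x=np.mgrid[v-r:v+r+1,u-r:u+r+1];c=(np.sum(wt*x)/wt.sum(),np.sum(wt*y)/wt.sum())
    p=pts(n,c,z=z)[0]; print(n,tag,np.round(c,2),p.round(4),"to scene hole",(np.array([.5777,-.2311])-p[:2]).round(4)); return p
E
python3 -c "
from dot import *
dot('scene','8',(162.6,231.3),.0942)
dot('scene','8',(162.6,231.3),.0952)"
```

```text
scene 8 [162.21 231.04] [ 0.5778 -0.2346  0.0942] to scene hole [-0.0001  0.0035]
scene 8 [162.21 231.04] [ 0.5784 -0.2342  0.0952] to scene hole [-0.0007  0.0031]
```

>>> move_arm(
  targets=[
    [0.03,0.25,0,0,0,0],
    [0.03,0.25,0,0,0,0],
    [0.03,0.25,0.1,0,0,0],
    [0.03,0.25,0.1,0,0,0],
    [0.03,0.25,0.1,0,0,0],
  ],
)

```text
time: 10.62
ee_pos: [0.5789, -0.2299, 0.1373]
orientation: [3.142, 0.002, -3.072]
force: [-0.7, 0.1, -1.4]
gripper_width: 0.414
```

Run:
```python
from dot import *
from go import rel
im,d=get_image("scene");np.savez(f"pics/scene9.npz",im=im,d=d)
rel([0.5788,-.2305,.137],184)
z=read_state()["ee_pos"][2]-.0442
p=dot("scene","9",(164,231.5),z);dot("scene","9",(164,231.5),z+.001)
```

```text
t 10.67 p [ 0.579  -0.2299  0.1373] ypr [ 1.8000e+02  1.0000e-01 -1.7601e+02] F [-1.  -0.7 -1.2] w 0.415 q [-0.56  0.64  1.52  0.    0.98 -2.2 ]
row [ 0.02 -0.06  0.03] [ 0.    0.1  -0.01]
scene 9 [164.2 231.2] [ 0.5771 -0.232   0.0931] to scene hole [0.0006 0.0009]
scene 9 [164.2 231.2] [ 0.5778 -0.2316  0.0941] to scene hole [-0.0001  0.0005]
```

>>> move_arm(
  targets=[
    [0,0,0.05,0,0,0],
    [0,0,0.1,0,0,0],
    [0,0,0.15,0,0,0],
    [0,0,0.15,0,0,0],
  ],
)

```text
time: 11.0
ee_pos: [0.5789, -0.2299, 0.1357]
orientation: [3.141, 0.002, -3.072]
force: [0.7, -0.0, -1.0]
gripper_width: 0.411
```

>>> move_arm(
  targets=[
    [0,0,0.05,0,0,0],
    [0,0,0.1,0,0,0],
    [0,0,0.1,0,0,0],
  ],
)

```text
time: 11.25
ee_pos: [0.5789, -0.2299, 0.1348]
orientation: [3.141, 0.002, -3.072]
force: [-0.1, 0.3, -1.2]
gripper_width: 0.415
```

>>> move_arm(
  targets=[
    [0,0,0.05,0,0,0],
    [0,0,0.1,0,0,0],
    [0,0,0.1,0,0,0],
  ],
)

```text
time: 11.5
ee_pos: [0.579, -0.2299, 0.1338]
orientation: [3.142, 0.002, -3.072]
force: [0.4, 0.0, -1.4]
gripper_width: 0.416
```

>>> move_arm(
  targets=[
    [0,0,0.05,0,0,0],
    [0,0,0.1,0,0,0],
    [0,0,0.1,0,0,0],
  ],
)

```text
time: 11.75
ee_pos: [0.579, -0.2298, 0.1328]
orientation: [3.141, 0.002, -3.072]
force: [0.4, 0.6, -1.5]
gripper_width: 0.41
```

>>> move_arm(
  targets=[
    [0,0,0.05,0,0,0],
    [0,0,0.1,0,0,0],
    [0,0,0.1,0,0,0],
  ],
)

```text
time: 12.0
ee_pos: [0.579, -0.2298, 0.1318]
orientation: [3.141, 0.002, -3.072]
force: [0.1, -0.0, -1.1]
gripper_width: 0.416
```

>>> move_arm(
  targets=[
    [0,0,0.05,0,0,0],
    [0,0,0.1,0,0,0],
    [0,0,0.1,0,0,0],
  ],
)

```text
time: 12.25
ee_pos: [0.579, -0.2298, 0.1308]
orientation: [3.141, 0.002, -3.072]
force: [0.4, -0.1, -0.8]
gripper_width: 0.416
```

No force 4 mm below deck height, so the pin is in the socket. Continuing down to the seat.

>>> move_arm(
  targets=[
    [0,0,0.1,0,0,0],
    [0,0,0.2,0,0,0],
    [0,0,0.3,0,0,0],
    [0,0,0.3,0,0,0],
  ],
)

```text
time: 12.58
ee_pos: [0.579, -0.2298, 0.1276]
orientation: [3.141, 0.002, -3.072]
force: [0.1, 0.3, -1.1]
gripper_width: 0.412
```

>>> move_arm(
  targets=[
    [0,0,0.05,0,0,0],
    [0,0,0.1,0,0,0],
    [0,0,0.15,0,0,0],
    [0,0,0.15,0,0,0],
  ],
)

```text
time: 12.92
ee_pos: [0.579, -0.2298, 0.1263]
orientation: [3.141, 0.002, -3.072]
force: [0.6, 1.8, -1.1]
gripper_width: 0.415
```

>>> move_arm(
  targets=[
    [0,0,0.05,0,0,0],
    [0,0,0.1,0,0,0],
    [0,0,0.1,0,0,0],
  ],
)

```text
time: 13.17
ee_pos: [0.579, -0.2298, 0.1255]
orientation: [3.141, 0.002, -3.072]
force: [1.1, 2.3, -0.3]
gripper_width: 0.415
```

>>> move_arm(
  targets=[
    [0,0.02,0.05,0,0,0],
    [0,0.02,0.1,0,0,0],
    [0,0.02,0.1,0,0,0],
  ],
)

```text
time: 13.42
ee_pos: [0.5792, -0.2298, 0.1253]
orientation: [-3.141, 0.002, -3.072]
force: [0.2, 0.9, 4.9]
gripper_width: 0.413
```

>>> move_arm(
  targets=[
    [0,0,0.05,0,0,0],
    [0,0,0.1,0,0,0],
    [0,0,0.1,0,0,0],
  ],
)

```text
time: 13.67
ee_pos: [0.5792, -0.2298, 0.1246]
orientation: [-3.141, 0.003, -3.072]
force: [-0.0, 2.8, 5.9]
gripper_width: 0.413
```

>>> move_arm(
  targets=[
    [0,0,0.05,0,0,0],
    [0,0,0.1,0,0,0],
    [0,0,0.1,0,0,0],
  ],
)

```text
time: 13.92
ee_pos: [0.5792, -0.2298, 0.1237]
orientation: [-3.141, 0.003, -3.072]
force: [-1.1, 2.3, 6.3]
gripper_width: 0.417
```

>>> move_arm(
  targets=[
    [0,0.03,0.05,0,0,0],
    [0,0.03,0.1,0,0,0],
    [0,0.03,0.1,0,0,0],
  ],
)

```text
time: 14.17
ee_pos: [0.5793, -0.2297, 0.1227]
orientation: [-3.14, 0.003, -3.072]
force: [-0.2, 1.0, 6.4]
gripper_width: 0.414
```

>>> move_arm(
  targets=[
    [0,0,0.05,0,0,0],
    [0,0,0.1,0,0,0],
    [0,0,0.1,0,0,0],
  ],
)

```text
time: 14.42
ee_pos: [0.5793, -0.2297, 0.1217]
orientation: [-3.14, 0.003, -3.072]
force: [-1.1, 2.4, 6.5]
gripper_width: 0.413
```

>>> move_arm(
  targets=[
    [0,0,0.03,0,0,0],
    [0,0,0.05,0,0,0],
    [0,0,0.05,0,0,0],
  ],
)

```text
time: 14.67
ee_pos: [0.5793, -0.2297, 0.1212]
orientation: [-3.14, 0.003, -3.072]
force: [-0.5, 3.3, 6.7]
gripper_width: 0.412
```

>>> move_arm(
  targets=[
    [0,0,0.03,0,0,0],
    [0,0,0.05,0,0,0],
    [0,0,0.05,0,0,0],
  ],
)

```text
time: 14.92
ee_pos: [0.5793, -0.2297, 0.1208]
orientation: [-3.14, 0.003, -3.072]
force: [-0.6, 2.1, 6.8]
gripper_width: 0.412
```

>>> move_arm(
  targets=[
    [0,0,0.03,0,0,0],
    [0,0,0.05,0,0,0],
    [0,0,0.05,0,0,0],
  ],
)

```text
time: 15.17
ee_pos: [0.5793, -0.2298, 0.1202]
orientation: [-3.14, 0.003, -3.072]
force: [-0.9, 1.8, 6.8]
gripper_width: 0.414
```

>>> move_arm(
  targets=[
    [0,0,0.02,0,0,0],
    [0,0,0.04,0,0,0],
    [0,0,0.04,0,0,0],
  ],
)

```text
time: 15.42
ee_pos: [0.5793, -0.2297, 0.1198]
orientation: [-3.14, 0.003, -3.072]
force: [-1.3, 2.3, 6.2]
gripper_width: 0.411
```

>>> move_arm(
  targets=[
    [0,0,0.02,0,0,0],
    [0,0,0.04,0,0,0],
    [0,0,0.04,0,0,0],
  ],
)

```text
time: 15.67
ee_pos: [0.5793, -0.2298, 0.1198]
orientation: [-3.14, 0.003, -3.072]
force: [-1.4, 2.4, 8.5]
gripper_width: 0.41
```

>>> move_arm(
  targets=[
    [0,0,0.02,0,0,0],
    [0,0,0.04,0,0,0],
    [0,0,0.04,0,0,0],
  ],
)

```text
time: 15.92
ee_pos: [0.5793, -0.2298, 0.1198]
orientation: [-3.14, 0.003, -3.072]
force: [-1.1, 1.8, 10.6]
gripper_width: 0.412
```

>>> move_arm(
  targets=[
    [0,0,0.02,0,0,0],
    [0,0,0.04,0,0,0],
    [0,0,0.04,0,0,0],
  ],
)

```text
time: 16.17
ee_pos: [0.5794, -0.2298, 0.1198]
orientation: [-3.14, 0.003, -3.072]
force: [-2.1, 3.0, 11.9]
gripper_width: 0.412
```

>>> move_arm(
  targets=[
    [0,0,0.03,0,0,0],
    [0,0,0.06,0,0,0],
    [0,0,0.06,0,0,0],
  ],
)

```text
time: 16.42
ee_pos: [0.5794, -0.2298, 0.1197]
orientation: [-3.14, 0.003, -3.072]
force: [-2.7, 3.1, 15.4]
gripper_width: 0.411
```

>>> move_arm(
  targets=[
    [0,0,0.03,0,0,0],
    [0,0,0.06,0,0,0],
    [0,0,0.06,0,0,0],
  ],
)

```text
time: 16.67
ee_pos: [0.5794, -0.2298, 0.1197]
orientation: [-3.14, 0.003, -3.072]
force: [-3.3, 3.3, 17.8]
gripper_width: 0.416
```

Run:
```python
from h import *
from go import rel
im,d=get_image("scene");np.savez(f"pics/scene10.npz",im=im,d=d)
cv2.imwrite("pics/g10.png",cv2.resize(im[210:258,138:202],(800,600),interpolation=cv2.INTER_CUBIC)[...,::-1])
rel([0.5788,-.2305,.137],184)
```

```text
t 16.72 p [ 0.5794 -0.2298  0.1197] ypr [-179.91    0.19 -175.99] F [-2.9  3.9 17.9] w 0.412 q [-0.56  0.66  1.53  0.    0.94 -2.2 ]
row [ 0.06 -0.07 -1.73] [-0.09  0.19  0.01]
```

View pics/g10.png

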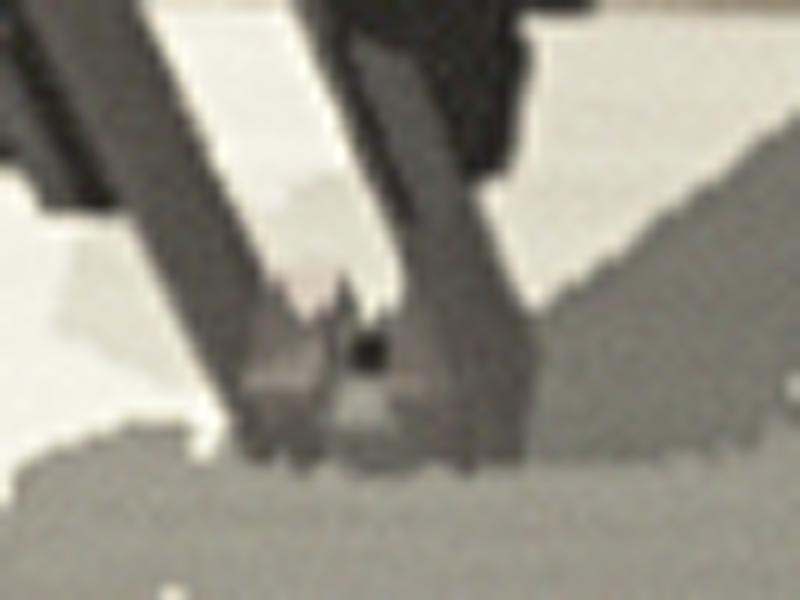

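The head sits on the deck (crop: head at (370,390), no pin showing), z stopped at 0.1197 and the force rises to 18 N. Easing off, then opening to carrying width.

>>> move_arm(
  targets=[
    [0,0,-0.05,0,0,0],
    [0,0,-0.1,0,0,0],
    [0,0,-0.1,0,0,0],
  ],
)

```text
time: 16.97
ee_pos: [0.5794, -0.2298, 0.1197]
orientation: [-3.14, 0.003, -3.072]
force: [-2.0, 2.3, 13.3]
gripper_width: 0.415
```

>>> move_arm(
  targets=[
    [0,0,0,0,0,0],
    [0,0,0,0,0,0],
    [0,0,0,0,0,0],
    [0,0,0,0,0,0],
  ],
  grip=53,
)

```text
time: 17.3
ee_pos: [0.5796, -0.2305, 0.1179]
orientation: [-3.139, 0.003, -3.072]
force: [-0.0, 0.3, 5.5]
gripper_width: 0.526
```

>>> move_arm(
  targets=[
    [0,0,0,0,0,0],
    [0,0,0,0,0,0],
  ],
)

```text
time: 17.47
ee_pos: [0.5796, -0.2305, 0.1178]
orientation: [-3.139, 0.003, -3.072]
force: [-0.4, -0.7, 6.0]
gripper_width: 0.532
```

>>> move_arm(
  targets=[
    [0,0,-0.2,0,0,0],
    [0,0,-0.5,0,0,0],
    [0,0,-1.5,0,0,0],
    [0,0,-3,0,0,0],
    [0,0,-5,0,0,0],
    [0,0,-6,0,0,0],
    [0,0,-6,0,0,0],
    [0,0,-6,0,0,0],
  ],
)

```text
time: 18.13
ee_pos: [0.579, -0.2296, 0.1776]
orientation: [-3.141, 0.003, -3.072]
force: [-0.5, 0.6, -1.3]
gripper_width: 0.529
```

Run:
```python
from h import *
from go import rel
cs=[]
for n,b in(("scene",(110,170,230,260)),("top",(410,170,530,260))):
    im,d=get_image(n);np.savez(f"pics/{n}11.npz",im=im,d=d);cs.append(cv2.resize(im[b[1]:b[3],b[0]:b[2]],(400,300) if n=="top" else (400,300),interpolation=cv2.INTER_CUBIC))
cv2.imwrite("pics/g11.png",np.hstack(cs)[...,::-1])
P=cloud("scene",np.load("pics/scene11.npz")['d'])
q=P[(abs(P[...,0]-.577)<.012)&(abs(P[...,1]+.231)<.012)&(P[...,2]>.066)&(P[...,2]<.09)];print(len(q),np.percentile(q,[10,50,90],axis=0).round(4) if len(q) else 0)
rel([0.5051,.241,.16],184)
```

```text
171 [[ 0.5707 -0.2381  0.0697]
 [ 0.5791 -0.2298  0.0753]
 [ 0.5863 -0.2225  0.0769]]
t 18.23 p [ 0.5781 -0.229   0.1762] ypr [ 179.93    0.   -176.01] F [ 0.  -0.3 -2. ] w 0.530 q [-0.56  0.59  1.49  0.    1.06 -2.2 ]
row [ 4.02 47.39  1.67] [ 0.07  0.   -0.01]
```

The picture limit is reached, so I'll go on numerically. The depth image puts the head top at z≈0.0753, which is the deck (0.063) plus 12 mm, so the stub stayed flush. Returning the tongs.

>>> move_arm(
  targets=[
    [0.2,2,0,0,0,0],
    [0.5,5.5,0,0,0,0],
    [0.8,9.5,0,0,0,0],
    [1.1,13.5,0,0,0,0],
    [1.5,17.5,0,0,0,0],
    [1.8,21.5,0,0,0,0],
    [2.2,25.5,0,0,0,0],
    [2.5,29.5,0,0,0,0],
  ],
)

```text
time: 18.9
ee_pos: [0.5318, 0.0649, 0.1759]
orientation: [3.141, -0.001, -3.072]
force: [0.4, 0.4, -0.6]
gripper_width: 0.528
```

>>> move_arm(
  targets=[
    [0.35,4,0,0,0,0],
    [0.7,8,0,0,0,0],
    [1.1,12,0.5,0,0,0],
    [1.3,15,1,0,0,0],
    [1.45,17,1.5,0,0,0],
    [1.5,17.7,1.7,0,0,0],
    [1.5,17.7,1.7,0,0,0],
    [1.5,17.7,1.7,0,0,0],
  ],
)

```text
time: 19.57
ee_pos: [0.5057, 0.2382, 0.1592]
orientation: [-3.141, 0.0, -3.071]
force: [-0.0, -0.1, -0.5]
gripper_width: 0.53
```

>>> move_arm(
  targets=[
    [0,0,0,0,0,0],
    [0,0,0,0,0,0],
  ],
)

```text
time: 19.73
ee_pos: [0.5067, 0.2373, 0.1601]
orientation: [-3.141, 0.002, -3.074]
force: [0.5, -0.4, -0.6]
gripper_width: 0.526
```

```bash
python3 go.py .5051 .241 .115 184
```

```text
t 19.73 p [0.5067 0.2373 0.1601] ypr [-1.7998e+02  1.0000e-01 -1.7612e+02] F [ 0.5 -0.4 -0.6] w 0.526 q [ 0.24  0.53  1.67 -0.    0.94 -1.4 ]
row [0.14 0.38 4.51] [-0.02  0.1  -0.12]
```

>>> move_arm(
  targets=[
    [0.1,0.2,0.5,0,0,0],
    [0.1,0.2,1.5,0,0,0],
    [0.1,0.2,2.5,0,0,0],
    [0.1,0.2,3,0,0,0],
    [0.1,0.2,3,0,0,0],
    [0.1,0.2,3,0,0,0],
  ],
)

```text
time: 20.23
ee_pos: [0.5046, 0.2404, 0.1291]
orientation: [-3.141, 0.0, -3.072]
force: [0.3, -0.5, -0.1]
gripper_width: 0.535
```

Run:
```python
from h import *
from go import rel
for n in("scene","top"):
    im,d=get_image(n);np.savez(f"pics/{n}12.npz",im=im,d=d)
rel([.5051,.241,.115],184)
D=np.load("pics/scene12.npz");P=cloud("scene",D['d'])
c=P.reshape(-1,3);c=c[(abs(c[:,0]-.505)<.04)&(abs(c[:,1]-.241)<.045)]
for a,b in((.044,.052),(.075,.085),(.085,.095),(.095,.105),(.105,.115),(.12,.14)):
    q=c[(c[:,2]>a)&(c[:,2]<b)]
    L=q[q[:,1]<.241];R=q[q[:,1]>=.241]
    f=lambda q:np.percentile(q,[5,50,95],axis=0)[:,:2].round(4).tolist() if len(q)>3 else 0
    print(a,len(L),f(L),len(R),f(R))
r=c[(abs(c[:,2]-.0485)<.004)];print("rim",cv2.minAreaRect(np.float32(r[:,:2])))
```

```text
t 20.33 p [0.5053 0.2406 0.13  ] ypr [ 1.8000e+02  1.1000e-01 -1.7601e+02] F [-0.5 -0.5 -0.8] w 0.530 q [ 0.24  0.58  1.69 -0.    0.87 -1.4 ]
row [0.02 0.04 1.5 ] [ 0.    0.11 -0.01]
0.044 195 [[0.4912, 0.2075], [0.5163, 0.2168], [0.5255, 0.2392]] 196 [[0.4884, 0.2433], [0.5113, 0.2599], [0.5236, 0.272]]
0.075 44 [[0.4991, 0.2171], [0.5118, 0.2195], [0.5148, 0.2265]] 26 [[0.4959, 0.2502], [0.5108, 0.254], [0.5117, 0.2584]]
0.085 71 [[0.4981, 0.2175], [0.509, 0.2249], [0.514, 0.2306]] 85 [[0.4954, 0.2472], [0.5048, 0.2514], [0.5115, 0.2571]]
0.095 31 [[0.4991, 0.2172], [0.5084, 0.2181], [0.5139, 0.2212]] 36 [[0.4944, 0.2541], [0.5058, 0.2552], [0.511, 0.2582]]
0.105 30 [[0.5001, 0.2172], [0.511, 0.2187], [0.514, 0.2219]] 35 [[0.4954, 0.2542], [0.5038, 0.2552], [0.5115, 0.2583]]
0.12 47 [[0.5115, 0.2091], [0.5139, 0.2181], [0.5181, 0.2221]] 104 [[0.4948, 0.2546], [0.5093, 0.2559], [0.5142, 0.2667]]
rim ((0.5060064792633057, 0.24029020965099335), (0.03876310586929321, 0.06655312329530716), 3.9266505241394043)
```

>>> move_arm(
  targets=[
    [-0.16,0.2,0.2,0,0,0],
    [-0.16,0.2,0.5,0,0,0],
    [-0.16,0.2,1.2,0,0,0],
    [-0.16,0.2,2.2,0,0,0],
    [-0.16,0.2,3.2,0,0,0],
    [-0.16,0.2,3.6,0,0,0],
    [-0.16,0.2,3.6,0,0,0],
  ],
)

```text
time: 20.92
ee_pos: [0.5053, 0.2424, 0.0921]
orientation: [-3.141, -0.002, -3.072]
force: [-0.4, 0.3, -0.4]
gripper_width: 0.533
```

>>> move_arm(
  targets=[
    [0,0,0.5,0,0,0],
    [0,0,1.2,0,0,0],
    [0,0,2,0,0,0],
    [0,0,2.4,0,0,0],
    [0,0,2.4,0,0,0],
  ],
)

```text
time: 21.33
ee_pos: [0.5058, 0.2424, 0.0688]
orientation: [-3.141, -0.001, -3.072]
force: [0.8, -0.0, -1.2]
gripper_width: 0.527
```

Inside the stand without contact; feeling for the floor.

>>> move_arm(
  targets=[
    [0,0,0.3,0,0,0],
    [0,0,0.6,0,0,0],
    [0,0,0.75,0,0,0],
    [0,0,0.75,0,0,0],
  ],
)

```text
time: 21.67
ee_pos: [0.5065, 0.2426, 0.0623]
orientation: [-3.141, 0.001, -3.072]
force: [-0.3, -0.6, -1.6]
gripper_width: 0.53
```

>>> move_arm(
  targets=[
    [0,0,0.05,0,0,0],
    [0,0,0.1,0,0,0],
    [0,0,0.1,0,0,0],
  ],
)

```text
time: 21.92
ee_pos: [0.5067, 0.2427, 0.0616]
orientation: [3.142, 0.002, -3.072]
force: [-0.0, 0.5, -0.6]
gripper_width: 0.529
```

>>> move_arm(
  targets=[
    [0,0,0.05,0,0,0],
    [0,0,0.1,0,0,0],
    [0,0,0.1,0,0,0],
  ],
)

```text
time: 22.17
ee_pos: [0.5068, 0.2428, 0.0609]
orientation: [3.141, 0.002, -3.072]
force: [-0.8, -0.6, 2.5]
gripper_width: 0.529
```

>>> move_arm(
  targets=[
    [0,0,0.03,0,0,0],
    [0,0,0.03,0,0,0],
    [0,0,0.03,0,0,0],
  ],
)

```text
time: 22.42
ee_pos: [0.5068, 0.2428, 0.0608]
orientation: [3.141, 0.002, -3.072]
force: [-0.6, -0.2, 5.3]
gripper_width: 0.531
```

>>> move_arm(
  targets=[
    [0,0,0,0,0,0],
    [0,0,0,0,0,0],
    [0,0,0,0,0,0],
    [0,0,0,0,0,0],
    [0,0,0,0,0,0],
    [0,0,0,0,0,0],
    [0,0,0,0,0,0],
  ],
  grip=100,
)

```text
time: 23.0
ee_pos: [0.5066, 0.2427, 0.0601]
orientation: [-3.142, 0.002, -3.072]
force: [0.1, 1.7, -0.5]
gripper_width: 0.999
```

>>> move_arm(
  targets=[
    [0,0,-0.5,0,0,0],
    [0,0,-2,0,0,0],
    [0,0,-4.5,0,0,0],
    [0,0,-7.5,0,0,0],
    [0,0,-11,0,0,0],
    [0,0,-14,0,0,0],
    [0,0,-14,0,0,0],
  ],
)

```text
time: 23.58
ee_pos: [0.5103, 0.2439, 0.207]
orientation: [3.139, 0.015, -3.072]
force: [0.1, 0.0, 0.4]
gripper_width: 0.996
```

>>> move_arm(
  targets=[
    [1.5,3.5,0,0,0,0],
    [3,7,0,0,0,0],
    [4.5,10.5,0,0,0,0],
    [6,14,0,0,0,0],
    [7.5,17.5,0,0,0,0],
    [9,21,0,0,0,0],
    [10,23,0,0,0,0],
    [10,23,0,0,0,0],
  ],
)

```text
time: 24.25
ee_pos: [0.3875, 0.4688, 0.1997]
orientation: [3.14, 0.001, -3.067]
force: [0.9, -0.2, 0.2]
gripper_width: 1.0
```

Run:
```python
from h import *
for n in("scene","top"):
    im,d=get_image(n);np.savez(f"pics/{n}0b.npz",im=im,d=d)
print(read_state()["ee_pos"],read_state()["time"])
import re
s=open("m.py").read().replace("\nrun()\n","\nrun('0b')\n");exec(s)
for n in("scene","top"):
    d=np.load(f"pics/{n}0b.npz")['d'];P=cloud(n,d);d0=np.load(f"pics/{n}0.npz")['d'];Z=P[...,2]
    near=np.hypot(P[...,0]-.577,P[...,1]+.23)
    h=Z[(near<.006)&(d>0)];k=Z[(near>.02)&(near<.045)&(d>0)]
    print(n,"head over deck",np.median(h)-np.median(k),len(h)); q=P[(near<.016)&(Z>np.median(k)+.008)]; print(cv2.minEnclosingCircle(np.float32(q[:,:2])))
    # jar/dish unchanged
    for nm,b in(("jar",(265,310,312,370) if n=="scene" else (325,122,368,172)),("dish",(335,160,380,200) if n=="scene" else (265,310,318,362))):
        a=np.abs(d-d0)[b[1]:b[3],b[0]:b[2]]; print(nm,np.median(a).round(4),(a>.01).mean().round(3))
```

```text
[0.38969855 0.46539275 0.19953704] 24.35
== scene
rim 365 (array([0.5064, 0.2399]), array([0.0383, 0.0659]), 4.5) medz 0.0478
bar 263 (array([0.506, 0.241]), array([0.0183, 0.0451]), 4.2) medz 0.1121
plates 248 (array([0.5064, 0.2407]), array([0.0219, 0.0492]), 3.3) medz 0.0832
rack 1915 (array([ 0.5287, -0.008 ]), array([0.0537, 0.1264]), 18.6) medz 0.0283
deck 5389 (array([ 0.578 , -0.2312]), array([0.1221, 0.1213]), 3.3) medz 0.0633
head 110 [318.2 235.2] raydepth med [ 0.5299 -0.0078  0.0403] plane [[ 0.5298 -0.0078  0.04  ]]
head 115 [291.  240.8] raydepth med [ 0.5442 -0.0491  0.0401] plane [[ 0.544  -0.0495  0.04  ]]
hole [163 238  15  11  70] [170.91 244.16] [[ 0.5808 -0.2279  0.0633]] zd 0.0633
== top
rim 331 (array([0.5035, 0.2423]), array([0.0383, 0.0658]), 4.4) medz 0.0475
bar 275 (array([0.5022, 0.2427]), array([0.0174, 0.0435]), 3.8) medz 0.1127
plates 100 (array([0.5029, 0.2424]), array([0.0202, 0.0472]), 3.8) medz 0.0845
rack 2025 (array([ 0.5276, -0.0063]), array([0.0506, 0.1261]), 18.1) medz 0.0280
deck 5450 (array([ 0.5754, -0.2286]), array([0.1204, 0.123 ]), 3.4) medz 0.0628
head 100 [353.2 242.9] raydepth med [ 0.5408 -0.0475  0.04  ] plane [[ 0.5409 -0.0477  0.04  ]]
head 98 [327.7 250.7] raydepth med [ 0.5265 -0.0067  0.0396] plane [[ 0.5269 -0.0064  0.04  ]]
hole [460 218   8  11  29] [462.31 223.69] [[ 0.5737 -0.2217  0.0628]] zd 0.0628
scene head over deck 0.012740595123453144 41
((0.5774919986724854, -0.2306017279624939), 0.01168707013130188)
jar 0.0013 0.009
dish 0.0016 0.013
top head over deck 0.012464472178559782 44
((0.5747197866439819, -0.22901850938796997), 0.01005614548921585)
jar 0.0018 0.008
dish 0.0018 0.008
```

Run:
```python
from h import *
def hd(P,ok,c,r,R0,R1):
    n=np.hypot(P[...,0]-c[0],P[...,1]-c[1]);Z=P[...,2]
    h=P[(n<r)&ok];m=(n>R0)&(n<R1)&ok;Q=P[m];zm=np.median(Q[:,2]);Q=Q[abs(Q[:,2]-zm)<.004]
    A=np.c_[Q[:,:2]-c,np.ones(len(Q))];k=np.linalg.lstsq(A,Q[:,2],rcond=None)[0]
    e=h[:,2]-(np.c_[h[:,:2]-c,np.ones(len(h))]@k);return round(np.mean(e)*1e3,2),round(e.std()/len(e)**.5*1e3,2),len(e)
for k in range(3):
  for n in("scene","top"):
    im,d=get_image(n);P=cloud(n,d);s=n=="scene"
    st=(.5775,-.2306) if s else (.5750,-.2290)
    print(n,"stub",hd(P,d>0,st,.007,.022,.05),"A",hd(P,d>0,(.5285,-.0077) if s else (.5266,-.006),.006,.014,.021),"B",hd(P,d>0,(.543,-.0493) if s else (.5408,-.0477),.006,.014,.021))
```

```text
scene stub (np.float64(12.57), np.float64(0.16), 59) A (np.float64(12.34), np.float64(0.22), 38) B (np.float64(12.38), np.float64(0.18), 38)
top stub (np.float64(12.52), np.float64(0.24), 61) A (np.float64(11.83), np.float64(0.26), 43) B (np.float64(11.78), np.float64(0.28), 44)
scene stub (np.float64(12.33), np.float64(0.16), 58) A (np.float64(11.94), np.float64(0.18), 38) B (np.float64(12.25), np.float64(0.21), 44)
top stub (np.float64(12.28), np.float64(0.26), 59) A (np.float64(12.3), np.float64(0.28), 41) B (np.float64(12.33), np.float64(0.25), 41)
scene stub (np.float64(12.3), np.float64(0.15), 58) A (np.float64(11.95), np.float64(0.23), 39) B (np.float64(12.3), np.float64(0.22), 36)
top stub (np.float64(12.62), np.float64(0.22), 55) A (np.float64(11.81), np.float64(0.28), 42) B (np.float64(12.45), np.float64(0.29), 43)
```

Run:
```python
from h import *
def fit(Q,c): 
    A=np.c_[Q[:,:2]-c,np.ones(len(Q))];return np.linalg.lstsq(A,Q[:,2],rcond=None)[0]
for n in("scene","top"):
    s=n=="scene";ds=[get_image(n)[1] for _ in range(20)]
    d=np.mean(ds,0);ok=np.min(ds,0)>0;P=cloud(n,d)
    for nm,c,R0,R1 in(("stub",(.5775,-.2306) if s else (.5750,-.2290),.022,.05),("A",(.5285,-.0077) if s else (.5266,-.006),.014,.021),("B",(.543,-.0493) if s else (.5408,-.0477),.014,.021)):
        q=np.hypot(P[...,0]-c[0],P[...,1]-c[1]);a=fit(P[(q<.007)&ok],c);Q=P[(q>R0)&(q<R1)&ok];Q=Q[abs(Q[:,2]-np.median(Q[:,2]))<.003];b=fit(Q,c)
        print(n,nm,"h mm %.2f"%((a-b)[2]*1e3),"slope",(a-b)[:2].round(4))
```

```text
scene stub h mm 12.48 slope [-0.023  -0.0106]
scene A h mm 12.18 slope [-0.0022 -0.0156]
scene B h mm 12.22 slope [-0.016  -0.0125]
top stub h mm 12.30 slope [-0.0326  0.0183]
top A h mm 12.21 slope [-0.0272  0.0006]
top B h mm 12.20 slope [ 0.0032 -0.0069]
```

```bash
python3 -c "
from bench import *
s=read_state();print(s['time'],s['force'],s['gripper_width']);print(job_done())"
```

```text
26.65 [-0.1803604  -0.14167824  0.24383939] 1.0008956929155601
the job is handed in; nothing more can be done
None
```

The job is handed in at 26.7 s of the 54 s. I took the steel tongs from their stand, lifted the round stub from the rack with them and put its pin in the stage socket. I pressed it down, let go and stood the tongs back in their stand. The fingers never touched the stub.

**Pressing:** the seat gave way at about 6–7 N over some 5.5 mm, then came to a hard stop. I pushed to about 18 N at most there, well under 30 N, before easing off and letting go.

**Last checks:**
- **Tongs:** upright in the stand, with position and angle within about 1 mm and 1° of where they started.
- **Bystanders:** both square stubs, the jar and the dish are unmoved in the depth images.
- **Stub:** it stands on the socket axis to about 1 mm. The averaged depth puts its head 12.3–12.5 mm above the deck, against 12.2 mm for the square stubs on the rack, so any gap is about 0.1–0.3 mm. That is close to the noise, so I cannot rule out a tilt of about 1–2°.

**Disagreements:**
- The two cameras differed by 2–3 mm in absolute position, so I worked from relative positions and feel.
- When gripping the stub, the gripper read about 35 mm over the plates instead of 38 mm. The pictures still showed the stub centred and straight.
- The limit of 12 pictures was reached before I could view the final state, so the last checks are from numbers only.

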